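# Release the stay and shut the curing drawer

### The job

On the blue curing unit, lift the red stay beside the lid hinge, which props the loaded drawer open, to about 45 degrees or more, and leave it standing raised. Then push the blue drawer fully home. Leave the stay of the white unit down.

Things in the scene. Friction and masses are not known exactly. Their poses are not given: they have to be found in the camera images.
- unit: Blue fixed curing cabinet, 220 (x) x 180 (y) x 94 mm high, amber lid (keep shut, top at 102) hinged at its left. Origin: centre of underside; x points to its back, z up. Drawer front: blue panel 176 wide, 8 thick, 6 to 90 high, outer face at x = -118 mm minus the drawer value, finger lip 8 mm proud at 10 to 22 high. A white twin stands beside it. Nothing is within 25 mm of the knob's sides.
- stay (a joint): Blue unit's red stay (rad): 0 = down, pointing to unit -x; grows as lifted, to 1.5 upright; stiff hinge along y at unit (-105, 55, 100) mm holds it where left; about 3 N lifts it. Bar 10 mm wide, 100 long; its nose hangs to 68 high behind the drawer front and blocks it. Grip: red disc knob, 28 across, flat faces to +-y 16 apart; centre at value 0: unit (-190, 55, 122) mm, swings with stay.
- drawer (a joint): Blue unit's drawer: distance out towards the unit's -x (m); 0 = fully home at its stop, at most 0.14; the lowered stay blocks it at 0.095. Slides with about 2 N and stays where left. With the stay up it can be pushed in on its front panel; at unit y about -30 mm, above the finger lip, the gripper clears the raised stay.
- stay2 (a joint): Red stay of the white unit, of the same make: 0 = down; grows as it is lifted (rad). To be left down.

How it is judged:
By the outcome, as a careful person would: the job done as asked, in the order asked, and still so for the second after the job is handed in, with the robot touching nothing.
It also fails if it takes over 40 s, if anything falls off the work surface, if the arm or the gripper's body presses on something with over 40 N, if the wrist force passes 120 N, or if a joint passes its speed limit or range.

### The arm

A 6-joint arm with a two-finger parallel gripper is mounted at the origin on the work surface. World frame = base frame: x ahead of the robot, y to its left, z up, the work surface at z = 0. Lengths are in m, angles in rad, forces in N, time in s.
With the tool pointing down it reaches from about 0.325 to 0.875 m from the base axis. Payload 4.4 kg.
Tool frame: the origin (TCP) lies at the very end of the fingers, on their centre line; the grasp point (between the pads) lies 19 mm behind it; z points along the fingers, y is the line along which they close (so a half turn about z gives the same grasp; the last joint's range is limited). The gripper opens to 85 mm and grips with 20 to 120 N. Pads are 22 mm wide; open, the fingers measure 114 mm over their backs; the gripper's body (76 mm by 85 mm) begins 54 mm behind the grasp point. The pads swing forward as they close: fully open they stand 13 mm farther back than shut.
Start: joints at [-1.274, 0.207, 1.542, -0, 1.393, -0.15], TCP at [0.249, -0.518, 0.231] pointing down, gripper open.
Joint ranges: [-2.73, 2.73], [-0.86, 2.22], [0.23, 2.46], [-1.11, 4.25], [0.08, 2.63], [-2.82, 2.82]. Speed limits (rad/s): [2.79, 2.79, 3.14, 3.14, 3.14, 3.14].

### API

Orientations are given as a rotation vector (axis times angle).
In Python, from cell import robot gives the robot as it stands.
- The arm moves only by the tool steer_hand, called after ">>>" as name(argument=value, ...), one argument or row to a line, values as JSON. Schema: {"type":"object","properties":{"moves":{"type":"object","properties":{"steps":{"type":"array","items":{"type":"array","items":{"type":"number"},"minItems":5,"maxItems":5},"minItems":1,"maxItems":5}},"additionalProperties":false,"required":["steps"]},"only":{"type":"string"},"quiet":{"type":"boolean"},"lines":{"type":"string"}},"required":["moves"],"additionalProperties":false}. moves is an object whose key "steps" holds a list of rows, 1 to 5 of them, each of 5 numbers: dx, dy, dz in parts of the range, where 1.0 means 0.4 m, then a turn about the tool's z in fractions of the full range, 1 being pi/2 rad, then the finger opening in m; each row is the pose to reach, as a shift and turn from the pose commanded when the call began, along the tool's axes at that moment; what a row does not reach only later rows make up. A row lasts 1/8 s, in which the tool goes at most 0.0625 m and 0.188 rad, less where a joint would pass 70% of its speed; a pose out of reach is approached as far as the arm can. The fingers move at their own pace and stop on an object; the grip force is fixed at half the most. Time passes only in rows, so rows that do not move let the fingers close. The tool returns the time, the measured TCP pose, the force, the opening and the grip force at its end. only (a regular expression) keeps the lines of the reply that match it, lines (a string "A,B") keeps lines A to B, and quiet returns only ok. A shift or turn number past 1, either way, is cut back to 1. Input that does not fit is refused with a message, and nothing moves.
- robot.read_state(): the state, without advancing time (a new reading comes with each control period).
- robot.snapshot(name): name is "scene" or "top"; returns a dict with "img" (420x560x3 uint8, red, green, blue), "fov_y" (degrees; the focal length in pixels is half the picture's height over the tangent of half this angle, whatever the lens; pixels are square), "cx", "cy" (the principal point, pixels), "k1" (the pictures are not rectified: a ray, as slopes to the right and down, at radius r is drawn at 1 + k1 r^2 times it, then the intrinsics apply), "camera_from_world" (4x4, takes a point from world to camera coordinates). Camera axes: x right, y down, z forward; pixel columns grow to the right and rows downward; lengths in m; the calibration is good to about 2 mm. A picture is of the moment at which its call begins. There is no depth.
- robot.close_job(): hands the job in; it is judged then, once.
The state is a dict: "clock": time; "joints": joint angles; "joint_velocities": joint speeds; "joint_torque": joint torques, N m; "tcp_pos": TCP position; "eef_rot": TCP orientation; "wrist_force": force on the tool from outside, world axes, zero at the start; "moment": the same for the moment, N m; "opening": finger opening in m; "gripper_force": force on a finger pad.
Only numpy, scipy, OpenCV 4.12 (cv2) and the standard library are available. Lean on these libraries where they do the work, as an engineer would, in place of code of your own. Each camera call takes 0.05 s, during which the arm holds its last target. There are 200 camera calls.

## Working session

There is one attempt and no reset: what is moved stays moved. The work goes in short steps, Python scripts to look and compute and a tool call to move; the robot and the scene stay as the last step left them, time stands still between calls to the robot, and variables do not carry over. Pictures are saved under pics/ and viewed, at most 10 in all, crops included, and the job is handed in when it is done.

```bash
mkdir -p pics; ls; python3 - <<'E'
from cell import robot
import cv2
for n in("scene","top"):
    s=robot.snapshot(n); cv2.imwrite(f"pics/{n}0.png",s["img"][:,:,::-1]); print(s["fov_y"],s["cx"],s["cy"],s["k1"]); print(s["camera_from_world"].round(3))
st=robot.read_state(); print(st)
E
```

```text
cell.py
pics
48.78075689192884 281.21524969341266 218.26484047236033 -0.1496757529796392
[[-0.171  0.985 -0.008  0.104]
 [ 0.807  0.135 -0.575 -0.513]
 [-0.566 -0.105 -0.818  1.283]
 [ 0.     0.     0.     1.   ]]
42.69453582771536 277.42737174480607 207.06177286228424 -0.1864918387120854
[[-0.106 -0.994 -0.002  0.1  ]
 [-0.971  0.104 -0.216  0.679]
 [ 0.215 -0.021 -0.976  0.819]
 [ 0.     0.     0.     1.   ]]
{'clock': 0.1, 'joints': array([-1.27351335e+00,  2.07381271e-01,  1.54280980e+00, -7.52230909e-07,
        1.39351456e+00, -1.50503986e-01]), 'joint_velocities': array([ 0.00027014, -0.00184498, -0.00125086,  0.00064126,  0.00026054,
       -0.0004094 ]), 'joint_torque': array([-7.13588088e-04, -3.84097767e+01, -2.92548430e+01, -2.27096180e-04,
        4.83224838e-03, -1.66453102e-06]), 'tcp_pos': array([ 0.24874285, -0.51765129,  0.2302161 ]), 'eef_rot': array([-3.06112501e+00, -6.97052607e-01,  2.44360944e-04]), 'wrist_force': array([ 0.01155507, -0.69242708,  0.27966684]), 'moment': array([ 0.01538094, -0.03937185, -0.01964951]), 'gripper_force': 0.0, 'opening': 0.08541459350667857}
```

View pics/scene0.png

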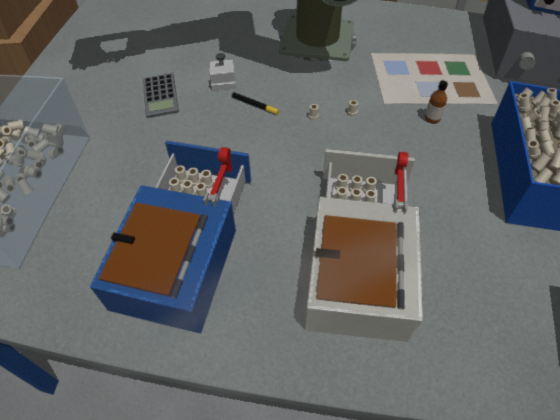

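View pics/top0.png

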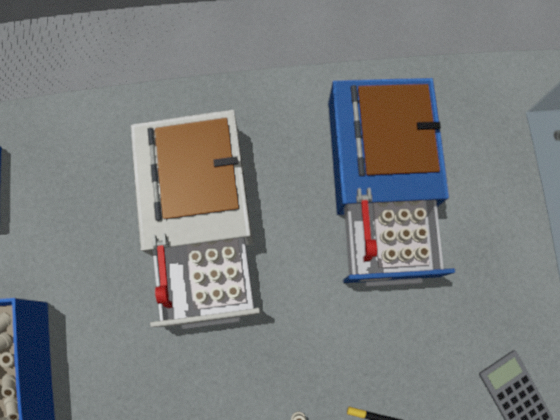

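The scene view shows the blue unit left (knob about 224,157) and the white one right. In the top view the blue unit is right (knob about 371,248, panel top edge about 347–452, 275) and its drawer is open.

```bash
cat > h.py <<'E'
import numpy as np,cv2
from cell import robot
def K(s):
    f=s["img"].shape[0]/2/np.tan(np.radians(s["fov_y"]/2)); return np.array([[f,0,s["cx"]],[0,f,s["cy"]],[0,0,1]]),np.array([s["k1"],0,0,0,0.])
def ray(s,px):
    k,d=K(s); u=cv2.undistortPoints(np.array([[px]],float),k,d)[0,0]; T=s["camera_from_world"]
    R=T[:3,:3]; return -R.T@T[:3,3], R.T@np.array([u[0],u[1],1])
def onz(s,px,z):
    o,d=ray(s,px); return o+d*(z-o[2])/d[2]
def tri(a,pa,b,pb):
    o,d=ray(a,pa);p,e=ray(b,pb); t=np.linalg.lstsq(np.c_[d,-e],p-o,rcond=None)[0]
    A,B=o+d*t[0],p+e*t[1]; return (A+B)/2,np.linalg.norm(A-B)
def proj(s,P):
    k,d=K(s);T=s["camera_from_world"]; return cv2.projectPoints(np.array(P,float).reshape(-1,1,3),cv2.Rodrigues(T[:3,:3])[0],T[:3,3],k,d)[0][:,0]
def red(s):
    h=cv2.cvtColor(s["img"],cv2.COLOR_RGB2HSV); return (((h[...,0]<6)|(h[...,0]>172))&(h[...,1]>190)&(h[...,2]>90)).astype(np.uint8)
E
python3 - <<'E'
from h import *
S=robot.snapshot("scene");T=robot.snapshot("top")
def knob(s,c):
    m=red(s); w=np.zeros_like(m); x,y=c; w[y-70:y+70,x-45:x+45]=1; m=m*w
    o=cv2.morphologyEx(m,cv2.MORPH_OPEN,cv2.getStructuringElement(cv2.MORPH_ELLIPSE,(9,9)))
    q=np.argwhere(m)[:,::-1]; p=np.argwhere(o)[:,::-1]
    print("red",len(q),q.min(0),q.max(0),"knob",len(p),p.mean(0) if len(p) else None, p.min(0),p.max(0)); return p.mean(0),cv2.minAreaRect(q.astype(np.int32))
a,_=knob(S,(220,170)); b,r=knob(T,(370,230)); print("knob",tri(S,a,T,b)); 
h=cv2.cvtColor(T["img"],cv2.COLOR_RGB2HSV)
amber=((h[...,0]>5)&(h[...,0]<16)&(h[...,1]>170)).astype(np.uint8); amber[:,:300]=0; amber[190:]=0
c=max(cv2.findContours(amber,0,2)[0],key=cv2.contourArea); bx=cv2.boxPoints(cv2.minAreaRect(c)); print("lid",[onz(T,p,.102).round(4) for p in bx])
blue=((h[...,0]>105)&(h[...,0]<125)&(h[...,1]>150)&(h[...,2]>60)).astype(np.uint8); blue[:,:300]=0
for c in sorted(cv2.findContours(blue,0,2)[0],key=cv2.contourArea)[-2:]:
    ap=cv2.approxPolyDP(c,4,True)[:,0]; print(cv2.contourArea(c),[(p.tolist(),onz(T,p.astype(float),.092).round(4)[:2].tolist()) for p in ap])
for n,s,(x,y) in(("S",S,(215,170)),("T",T,(390,200))):
    d=s["img"][max(0,y-60 if n=="S" else 60):y+100,x-100:x+100,::-1]; cv2.imwrite(f"pics/c{n}.png",cv2.resize(d,None,fx=2.4,fy=2.4,interpolation=cv2.INTER_CUBIC)[:600])
E
```

```text
red 285 [212 148] [230 193] knob 93 [223.59139785 154.6344086 ] [219 149] [228 160]Traceback (most recent call last):
  File "<stdin>", line 8, in <module>
  File "<stdin>", line 7, in knob
    return umr_minimum(a, axis, None, out, keepdims, initial, where)
ValueError: zero-size array to reduction operation minimum which has no identity
```

```bash
sed -i 's/>190)&(h\[...,2\]>90)/>150)\&(h[...,2]>60)/' h.py
python3 - <<'E'
from h import *
S=robot.snapshot("scene");T=robot.snapshot("top")
def knob(s,c):
    m=red(s); w=np.zeros_like(m); x,y=c; w[y-70:y+70,x-45:x+45]=1; m=m*w
    o=cv2.morphologyEx(m,cv2.MORPH_OPEN,np.ones((8,8),np.uint8))
    q=np.argwhere(m)[:,::-1]; p=np.argwhere(o)[:,::-1]
    print("red",len(q),q.min(0),q.max(0),"knob",len(p))
    if len(p): print(p.mean(0),p.min(0),p.max(0)); return p.mean(0)
a=knob(S,(220,170)); b=knob(T,(370,230)); 
if b is not None: print("knob",tri(S,a,T,b))
h=cv2.cvtColor(T["img"],cv2.COLOR_RGB2HSV)
amber=((h[...,0]>5)&(h[...,0]<16)&(h[...,1]>170)).astype(np.uint8); amber[:,:300]=0; amber[190:]=0
c=max(cv2.findContours(amber,0,2)[0],key=cv2.contourArea); bx=cv2.boxPoints(cv2.minAreaRect(c)); print("lid",[onz(T,p,.102).round(4).tolist() for p in bx])
blue=((h[...,0]>105)&(h[...,0]<125)&(h[...,1]>150)&(h[...,2]>60)).astype(np.uint8); blue[:,:300]=0
for c in sorted(cv2.findContours(blue,0,2)[0],key=cv2.contourArea)[-2:]:
    ap=cv2.approxPolyDP(c,4,True)[:,0]; print(cv2.contourArea(c),[(p.tolist(),onz(T,p.astype(float),.092).round(4)[:2].tolist()) for p in ap])
cv2.imwrite("pics/cT.png",cv2.resize(T["img"][70:290,310:470,::-1],None,fx=2.7,fy=2.7,interpolation=cv2.INTER_CUBIC))
E
```

```text
red 385 [211 148] [231 193] knob 213
[225.99061033 159.76525822] [220 150] [231 171]
red 416 [362 201] [376 260] knob 159
[371.47169811 248.54716981] [367 241] [376 256]
knob (array([ 0.59472743, -0.10941247,  0.10917542]), np.float64(0.005300622540429545))
lid [[0.8732, -0.1322, 0.102], [0.8766, -0.2575, 0.102], [0.713, -0.2436, 0.102], [0.7124, -0.1243, 0.102]]
380.5 [([453, 270], [0.5471, -0.2443]), ([352, 275], [0.5585, -0.0784]), ([345, 281], [0.5503, -0.066])]
4955.0 [([431, 80], [0.8814, -0.2662]), ([333, 83], [0.8908, -0.0913]), ([330, 118], [0.8264, -0.0773]), ([340, 213], [0.6608, -0.0721]), ([344, 203], [0.6766, -0.0809]), ([355, 201], [0.678, -0.0993]), ([358, 186], [0.7027, -0.1078]), ([362, 193], [0.6902, -0.1128]), ([370, 186], [0.7006, -0.1277]), ([373, 201], [0.6749, -0.129]), ([446, 198], [0.667, -0.2527]), ([438, 130], [0.787, -0.2607]), ([440, 172], [0.7125, -0.2503]), ([357, 175], [0.7216, -0.1088]), ([349, 86], [0.8825, -0.1183]), ([428, 82], [0.878, -0.26]), ([437, 121], [0.8036, -0.262])]
```

View pics/cT.png

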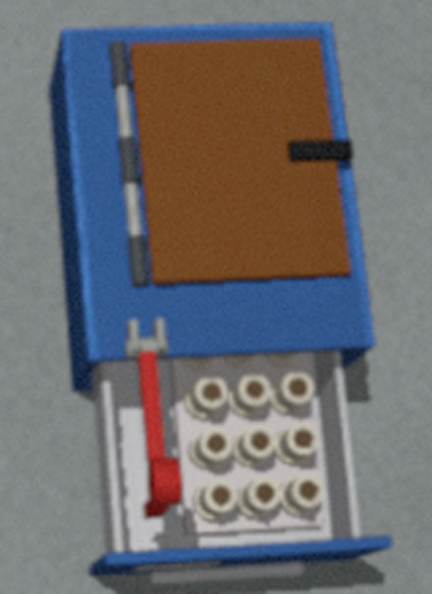

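The crop shows the body's top corners at about (343,203), (448,198), (433,79), (334,81) px full-frame, and the knob about (371,248).

```bash
python3 - <<'E'
from h import *
T=robot.snapshot("top");S=robot.snapshot("scene")
px=[(343.3,202.6),(447.8,198.1),(432.6,78.9),(334.1,81.1)]
W=np.array([onz(T,p,.094)[:2] for p in px])
U=np.array([[-.11,.09],[-.11,-.09],[.11,-.09],[.11,.09]])
print(W.round(4),[np.linalg.norm(W[i]-W[(i+1)%4]).round(4) for i in range(4)])
c=W.mean(0);H=(W-c).T@U;u,_,v=np.linalg.svd(H);R=u@np.diag([1,np.linalg.det(u@v)])@v
yaw=np.arctan2(R[1,0],R[0,0]);print("c",c,"yaw",yaw,np.degrees(yaw),"res",((W-c)@R-U).round(4))
w=lambda x,y,z:np.r_[c+R@[x,y],z]
k=w(-.19,.055,.122);print("knob",k,proj(T,k),proj(S,k),"hinge",w(-.105,.055,.1))
print("panel",[(R.T@(onz(T,p,.09)[:2]-c)).round(4) for p in((343.3,281.9),(454.4,270))])
print("corners in S",proj(S,[w(*a,.094) for a in U]).round(0))
np.savez("pose.npz",c=c,R=R)
st=robot.read_state();Q=cv2.Rodrigues(st["eef_rot"])[0];print(Q.round(3),st["clock"])
# tool x candidates: closing along unit y
E
```

```text
[[ 0.677  -0.0795]
 [ 0.6661 -0.2551]
 [ 0.8824 -0.2688]
 [ 0.8933 -0.0934]] [np.float64(0.1759), np.float64(0.2167), np.float64(0.1758), np.float64(0.2168)]
c [ 0.77969202 -0.17418907] yaw -0.06306071426430888 -3.613112780425327 res [[ 0.0015 -0.002 ]
 [ 0.0017  0.0021]
 [-0.0015  0.002 ]
 [-0.0017 -0.0022]]
knob [ 0.59353572 -0.1073248   0.122     ] [[370.00445388 248.73646927]] [[225.11349035 154.56441806]] hinge [ 0.67836677 -0.11268141  0.1       ]
panel [array([-0.2369,  0.0961]), array([-0.2277, -0.0876])]
corners in S [[232. 200.]
 [141. 183.]
 [ 89. 285.]
 [191. 310.]]
[[ 0.901  0.433 -0.   ]
 [ 0.433 -0.901  0.   ]
 [ 0.    -0.    -1.   ]] 0.4
```

The manual's scale: shifts go in shares of 0.4 m and turns go in shares of pi/2 rad. Converting my numbers, 0.26 m is 0.65, 0.208 m is 0.52, 0.511 rad is 0.3253.

```bash
cat >> h.py <<'E'
z=np.load("pose.npz") if __import__("os").path.exists("pose.npz") else None
def goto(x,y,h):
    """tool-axis shift and turn to put TCP at unit (x,y), height h"""
    st=robot.read_state();Q=cv2.Rodrigues(st["eef_rot"])[0]
    p=np.r_[z["c"]+z["R"]@[x,y],h]; d=Q.T@(p-st["tcp_pos"])
    t=-Q.T@np.r_[z["R"]@[0,1],0]; print("d",d.round(4),"turn",np.arctan2(-t[0],t[1]).round(4),"goal",p.round(4),"t",st["clock"])
E
python3 -c "
from h import *
goto(-.19,.055,.2)"
```

```text
d [ 0.4885 -0.2212  0.0312] turn 0.5108 goal [ 0.5935 -0.1073  0.2   ] t 0.4
```

>>> steer_hand(
  moves={"steps":[[0.13,-0.06,0,0.0637,0.085],[0.26,-0.12,0,0.1273,0.06],[0.39,-0.18,0,0.191,0.045],[0.52,-0.24,0,0.2546,0.045],[0.65,-0.3,0,0.3253,0.045]]},
)

```text
clock: 1.02
tcp_pos: [0.4324, -0.2961, 0.2316]
eef_rot: [3.139, -0.105, 0.001]
wrist_force: [0.3, -0.8, -0.4]
opening: 0.0451
gripper_force: 0.0
```

```bash
python3 -c "
from h import *
goto(-.19,.055,.2)"
```

```text
d [ 0.1481 -0.1992  0.0316] turn -0.004 goal [ 0.5935 -0.1073  0.2   ] t 1.025
```

Converted, -0.195 m is -0.4875, 0.105 m is 0.2625.

>>> steer_hand(
  moves={"steps":[[0.0875,-0.12,0.02,0,0.045],[0.175,-0.24,0.04,0,0.045],[0.2625,-0.36,0.06,0,0.045],[0.36,-0.4875,0.0775,0,0.045],[0.36,-0.4875,0.0775,0,0.045]]},
)

```text
clock: 1.65
tcp_pos: [0.5889, -0.1083, 0.1994]
eef_rot: [-3.139, 0.09, 0.001]
wrist_force: [-0.0, -0.8, -0.4]
opening: 0.0449
gripper_force: 0.0
```

```bash
python3 - <<'E'
from h import *
goto(-.19,.055,.107)
T=robot.snapshot("top");S=robot.snapshot("scene")
a=T["img"][190:330,300:440];b=S["img"][90:230,155:295]
cv2.imwrite("pics/a.png",cv2.resize(np.hstack([a,b])[:,:,::-1],None,fx=2.8,fy=2.8,interpolation=cv2.INTER_CUBIC))
E
```

```text
d [ 0.0046 -0.0011  0.0924] turn 0.0058 goal [ 0.5935 -0.1073  0.107 ] t 1.65
```

View pics/a.png

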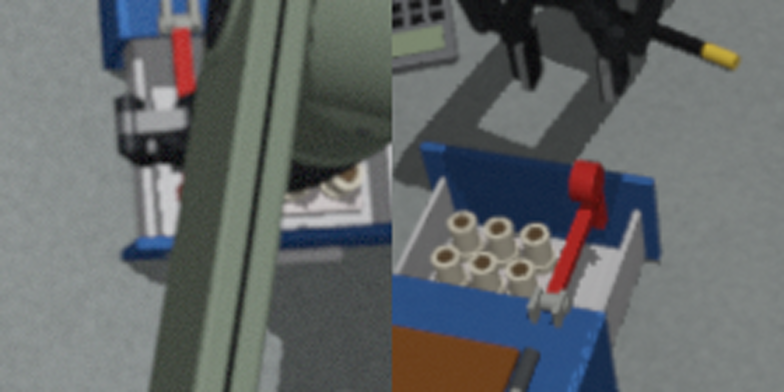

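The fingers straddle the knob line (knob about 225,156 in the scene view, as predicted); descending.

Converted, 0.09 m is 0.225, 0.06 m is 0.15.

>>> steer_hand(
  moves={"steps":[[0.005,0,0.075,0,0.045],[0.0075,-0.0025,0.15,0,0.045],[0.01,-0.0025,0.225,0,0.045],[0.01,-0.0025,0.225,0,0.045]]},
)

```text
clock: 2.25
tcp_pos: [0.5883, -0.1123, 0.1077]
eef_rot: [-3.138, 0.103, 0.01]
wrist_force: [-0.3, 0.3, 0.0]
opening: 0.0452
gripper_force: 0.0
```

>>> steer_hand(
  moves={"steps":[[0,0,0,0,0.0],[0,0,0,0,0.0],[0,0,0,0,0.0],[0,0,0,0,0.0],[0,0,0,0,0.0]]},
)

```text
clock: 2.88
tcp_pos: [0.5922, -0.108, 0.1121]
eef_rot: [-3.135, 0.098, -0.003]
wrist_force: [-1.1, 9.6, 1.2]
opening: 0.0147
gripper_force: 60.4
```

```bash
python3 - <<'E'
from h import *
goto(-.19,.055,.107)
S=robot.snapshot("scene")
cv2.imwrite("pics/b.png",cv2.resize(S["img"][90:230,155:295,::-1],None,fx=3,fy=3,interpolation=cv2.INTER_CUBIC))
E
```

```text
d [ 0.0013 -0.0007  0.0051] turn 0.0006 goal [ 0.5935 -0.1073  0.107 ] t 2.875
```

View pics/b.png

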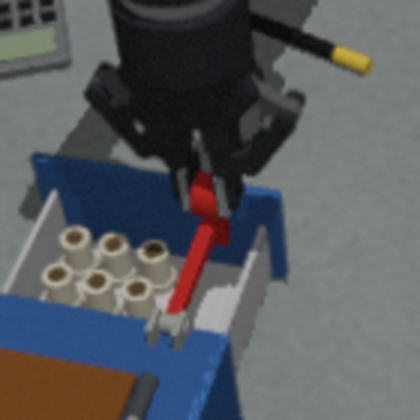

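The pads hold the red knob (scene about 223,155), opening 15 mm. Lifting along the arc.

Converted, -0.0275 m is -0.0688, -0.021 m is -0.0525.

>>> steer_hand(
  moves={"steps":[[0.005,0,-0.0188,0,0],[0.0125,0,-0.0363,0,0],[0.0213,0,-0.0525,0,0],[0.0313,0,-0.0688,0,0],[0.0313,0,-0.0688,0,0]]},
)

```text
clock: 3.55
tcp_pos: [0.6035, -0.1085, 0.1367]
eef_rot: [-3.134, 0.097, 0.002]
wrist_force: [4.1, 8.5, -9.2]
opening: 0.0148
gripper_force: 59.1
```

>>> steer_hand(
  moves={"steps":[[0.025,0,-0.03,0,0],[0.0538,0,-0.055,0,0],[0.0863,0,-0.0738,0,0],[0.1225,0,-0.0875,0,0],[0.1225,0,-0.0875,0,0]]},
)

```text
clock: 4.18
tcp_pos: [0.6508, -0.1113, 0.1716]
eef_rot: [-3.133, 0.097, 0.01]
wrist_force: [-1.1, 8.1, -4.1]
opening: 0.0149
gripper_force: 60.1
```

```bash
python3 - <<'E'
from h import *
goto(-.19,.055,.107)
S=robot.snapshot("scene")
cv2.imwrite("pics/d.png",cv2.resize(S["img"][90:230,155:295,::-1],None,fx=3,fy=3,interpolation=cv2.INTER_CUBIC))
E
```

```text
d [-0.057  0.     0.065] turn 0.001 goal [ 0.5935 -0.1073  0.107 ] t 4.175
```

View pics/d.png

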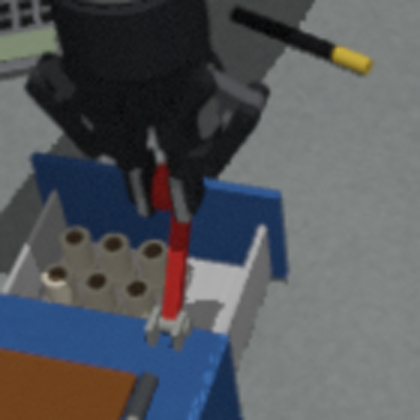

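The stay is raised at about 60°; a bit more, then release and rise.

Converted, 0.015 m is 0.0375, 0.0075 m is 0.0188.

>>> steer_hand(
  moves={"steps":[[0.0188,0,-0.0038,0,0],[0.0375,0,-0.007,0,0],[0.0375,0,-0.007,0,0],[0.0375,0,-0.007,0,0.04],[0.0375,0,-0.007,0,0.04]]},
)

```text
clock: 4.85
tcp_pos: [0.6689, -0.1169, 0.1777]
eef_rot: [3.138, -0.1, 0.006]
wrist_force: [-0.6, 0.3, 0.4]
opening: 0.04
gripper_force: 0.0
```

>>> steer_hand(
  moves={"steps":[[0,0,0,0,0.04],[0,0,-0.05,0,0.04],[0,0,-0.125,0,0.04],[0,0,-0.2,0,0.04],[0,0,-0.2,0,0.04]]},
)

```text
clock: 5.48
tcp_pos: [0.6703, -0.1171, 0.2615]
eef_rot: [3.137, -0.1, 0.015]
wrist_force: [-0.7, 0.9, -1.0]
opening: 0.0401
gripper_force: 0.0
```

```bash
python3 - <<'E'
from h import *
goto(-.29,-.03,.22);goto(-.29,-.03,.045)
E
```

```text
d [-0.1776  0.0801  0.04  ] turn -0.0003 goal [ 0.4884 -0.1859  0.22  ] t 5.475
d [-0.1793  0.0796  0.215 ] turn -0.0003 goal [ 0.4884 -0.1859  0.045 ] t 5.475
```

Converted, -0.178 m is -0.445, -0.09 m is -0.225.

>>> steer_hand(
  moves={"steps":[[-0.1125,0.05,0,0,0.04],[-0.225,0.1,0,0,0],[-0.3375,0.15,0,0,0],[-0.445,0.2,0.025,0,0],[-0.445,0.2,0.075,0,0]]},
)

```text
clock: 6.1
tcp_pos: [0.4827, -0.1858, 0.2255]
eef_rot: [3.139, -0.104, 0.0]
wrist_force: [0.9, -0.1, -0.2]
opening: 0.0001
gripper_force: 0.0
```

>>> steer_hand(
  moves={"steps":[[0,0,0.125,0,0],[0,0,0.25,0,0],[0,0,0.375,0,0],[0,0,0.46,0,0],[0,0,0.46,0,0]]},
)

```text
clock: 6.72
tcp_pos: [0.4817, -0.1829, 0.0381]
eef_rot: [-3.136, 0.099, 0.012]
wrist_force: [0.2, -0.7, -0.1]
opening: -0.0001
gripper_force: 0.0
```

```bash
python3 - <<'E'
from h import *
goto(-.118-.011,-.03,.045)
S=robot.snapshot("scene")
cv2.imwrite("pics/e.png",cv2.resize(S["img"][60:260,125:325,::-1],None,fx=2.5,fy=2.5,interpolation=cv2.INTER_CUBIC))
E
```

```text
d [ 0.1678  0.0025 -0.0082] turn -0.0003 goal [ 0.6491 -0.196   0.045 ] t 6.725
```

View pics/e.png

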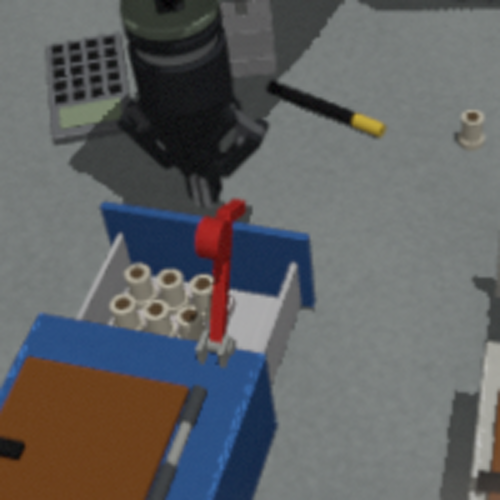

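The stay stands up alone and the closed fingers are in front of the panel. Pushing.

Converted, 0.055 m is 0.1375, 0.045 m is 0.1125.

>>> steer_hand(
  moves={"steps":[[0.025,0,-0.0275,0,0],[0.0625,0.0025,-0.0275,0,0],[0.0875,0.0025,-0.0275,0,0],[0.1125,0.0025,-0.0275,0,0],[0.1375,0.0025,-0.0275,0,0]]},
)

```text
clock: 7.4
tcp_pos: [0.5399, -0.189, 0.0524]
eef_rot: [-3.14, 0.099, 0.003]
wrist_force: [-2.6, 0.5, 2.0]
opening: -0.0001
gripper_force: 1.2
```

>>> steer_hand(
  moves={"steps":[[0.03,0,0,0,0],[0.06,0,0,0,0],[0.09,0,0,0,0],[0.12,0,0,0,0],[0.15,0,0,0,0]]},
)

```text
clock: 8.02
tcp_pos: [0.6003, -0.1926, 0.0522]
eef_rot: [-3.139, 0.099, 0.001]
wrist_force: [-3.0, 1.7, 0.4]
opening: -0.0
gripper_force: 1.2
```

```bash
python3 -c "
from h import *
goto(-.129,-.03,.045)"
```

```text
d [0.0489 0.0003 0.0072] turn 0.0 goal [ 0.6491 -0.196   0.045 ] t 8.025
```

Converted, 0.042 m is 0.105, 0.038 m is 0.095.

>>> steer_hand(
  moves={"steps":[[0.025,0,0,0,0],[0.05,0,0,0,0],[0.075,0,0,0,0],[0.095,0,0,0,0],[0.105,0,0,0,0]]},
)

```text
clock: 8.65
tcp_pos: [0.6423, -0.1959, 0.0526]
eef_rot: [3.14, -0.099, 0.001]
wrist_force: [-1.7, 1.0, -0.0]
opening: 0.0
gripper_force: 1.1
```

>>> steer_hand(
  moves={"steps":[[0.005,0,0,0,0],[0.01,0,0,0,0],[0.015,0,0,0,0],[0.02,0,0,0,0]]},
)

```text
clock: 9.15
tcp_pos: [0.6497, -0.1963, 0.0527]
eef_rot: [3.14, -0.099, 0.0]
wrist_force: [-2.6, 0.4, -0.5]
opening: -0.0
gripper_force: 1.0
```

```bash
python3 -c "
from h import *
goto(-.129,-.03,.045)"
```

```text
d [-0.0007 -0.0003  0.0077] turn -0.0003 goal [ 0.6491 -0.196   0.045 ] t 9.15
```

Still no stop reached; creeping on until the force rises.

Converted, 0.004 m is 0.01, 0.003 m is 0.0075.

>>> steer_hand(
  moves={"steps":[[0.0025,0,0,0,0],[0.005,0,0,0,0],[0.0075,0,0,0,0],[0.01,0,0,0,0]]},
)

```text
clock: 9.65
tcp_pos: [0.6499, -0.1963, 0.0527]
eef_rot: [-3.139, 0.099, 0.014]
wrist_force: [-15.2, 1.7, 9.7]
opening: 0.0004
gripper_force: 7.6
```

>>> steer_hand(
  moves={"steps":[[0.0025,0,0,0,0],[0.005,0,0,0,0],[0.0075,0,0,0,0],[0.0075,0,0,0,0]]},
)

```text
clock: 10.15
tcp_pos: [0.6498, -0.1963, 0.0527]
eef_rot: [-3.138, 0.099, 0.026]
wrist_force: [-21.9, 1.4, 14.1]
opening: -0.0002
gripper_force: 11.3
```

Firmly at the stop. Back off, rise, and check.

Converted, -0.12 m is -0.3, -0.08 m is -0.2.

>>> steer_hand(
  moves={"steps":[[-0.025,0,0,0,0],[-0.1,0,0,0,0],[-0.2,0,0,0,0],[-0.3,0,0,0,0],[-0.3,0,-0.075,0,0]]},
)

```text
clock: 10.78
tcp_pos: [0.5312, -0.1867, 0.079]
eef_rot: [-3.135, 0.101, 0.013]
wrist_force: [0.7, 0.4, 0.8]
opening: -0.0004
gripper_force: 0.0
```

>>> steer_hand(
  moves={"steps":[[0,0,-0.125,0,0],[0,0.075,-0.25,0,0],[0,0.15,-0.375,0,0],[0,0.15,-0.375,0,0],[0,0.15,-0.375,0,0]]},
)

```text
clock: 11.4
tcp_pos: [0.5335, -0.249, 0.2327]
eef_rot: [3.14, -0.1, 0.002]
wrist_force: [0.3, -0.3, -0.8]
opening: -0.0002
gripper_force: 0.0
```

```bash
python3 - <<'E'
from h import *
S=robot.snapshot("scene");cv2.imwrite("pics/f.png",cv2.resize(S["img"][60:340,80:440,::-1],None,fx=2,fy=2,interpolation=cv2.INTER_CUBIC))
E
```

```text
(no output)
```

View pics/f.png

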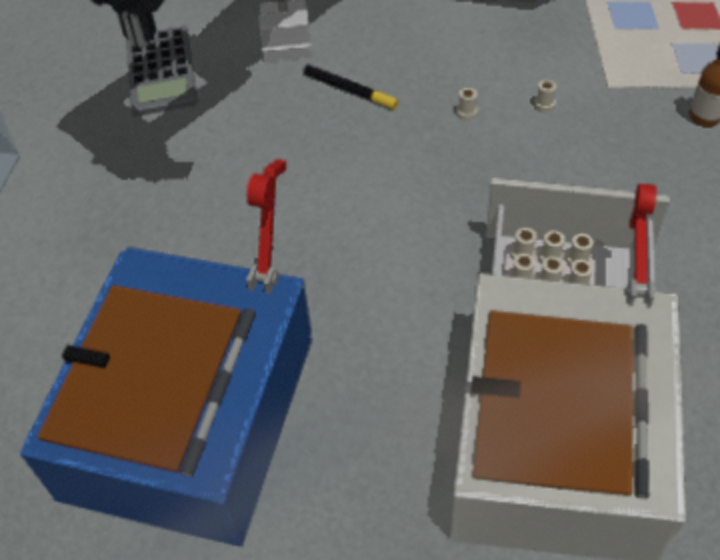

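The blue drawer is home, the stay stands raised (knob about 211,155), and the white stay is down. I'll check the stay's angle before handing in.

```bash
python3 - <<'E'
from h import *
S=robot.snapshot("scene")
for t in(30,45,60,70,80):
    f=np.radians(165.5-t);x=-.105+.0878*np.cos(f);print(t,proj(S,np.r_[z["c"]+z["R"]@[x,.055],.1+.0878*np.sin(f)]).round(1))
E
```

```text
30 [[219.  148.4]]
45 [[214.8 150.1]]
60 [[210.2 155.4]]
70 [[207.  160.7]]
80 [[204.  167.5]]
```

```bash
python3 -c "
from cell import robot
print(robot.close_job())"
```

```text
the job is handed in; nothing more can be done
None
```

The blue unit's stay was left standing at about 60°, its drawer was pushed firmly against its stop, the white unit's stay was left down, and the job was handed in at about 11.5 s (no verdict was returned).

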